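# Static balance check of a flywheel

### The arm

A 6-joint arm with a two-finger parallel gripper is mounted at the origin on the work surface; the furniture and walls round the work are solid. World frame = base frame: x ahead of the robot, y to its left, z up, the work surface at z = 0. Lengths are in m, angles in rad, forces in N, time in s.
With the tool pointing down it reaches from about 0.275 to 0.75 m from the base axis. Payload 10.2 kg.
Tool frame: the origin (TCP) lies midway between the tips of the shut fingers; the grasp point (between the pads) lies 19 mm behind it (env.hold_point_z is the distance from the TCP to the grasp point, in m); z points along the fingers, y is the line along which they close (so a half turn about z gives the same grasp; the last joint's range is limited). The gripper opens to 85 mm and grips with 20 to 120 N. Pads are 22 mm wide; open, the fingers measure 114 mm over their backs; the gripper's body (76 mm by 85 mm) begins 54 mm behind the grasp point. The pads swing forward as they close: fully open they stand 13 mm farther back than shut.
Start: joints at [0.963, 0.313, 1.498, -0, 1.331, -0.223], TCP at [0.197, 0.487, 0.231] pointing down, gripper open.
Joint ranges: [-2.94, 2.94], [-0.97, 2.17], [0.19, 2.56], [-1.23, 4.37], [0.02, 3.11], [-2.88, 2.88]. Speed limits (rad/s): [2.39, 2.39, 3.01, 3.14, 3.14, 3.14].

### API

Orientations are given as a unit quaternion [x, y, z, w].
In Python, from bench import env, kinematics, monitor, eyes, job gives the robot as it stands. The module is installed in compiled form; this text tells all that it offers. Calls block until the motion is done:
- env.reach(position, orientation): joint-space move of the TCP to a pose.
- env.movel(position, velocity=0.15, frame=None, guard=None): straight line of the TCP; frame=None keeps the orientation; velocity is the mean speed in m/s. With guard (N) it stops when the force on the tool has changed by that much, and returns True; else False.
- env.set_joints(angles): joint-space move.
- env.release() and env.close_gripper(effort=None): open the fingers fully, or close them until they stop; effort is the grip in N (None keeps the last).
- env.hold(seconds).
- kinematics.ik(position, orientation): joint angles nearest the present ones, or None.
- monitor.sense(): the state.
- eyes.grab_frame(name): name is "scene" or "top" or "wrist"; returns a dict with "frame" (400x640x3 uint8, red, green, blue), "mtx" (3x3 intrinsics, pixels), "view" (4x4, takes a point from world to camera coordinates). Camera axes: x right, y down, z forward; pixel columns grow to the right and rows downward; lengths in m; the calibration is good to about 2 mm. A picture is of the moment at which its call begins. There is no depth.
A pose or a line that the arm cannot do raises env.MotionError and nothing moves.
- job.hand_in(): hands the job in; it is judged then, once.
The state is a dict: "clock": time; "joints": joint angles; "qvel": joint speeds; "joint_efforts": joint torques, N m; "position": TCP position; "ee_rot": TCP orientation; "contact_force": force on the tool from outside, world axes, zero at the start; "ft_torque": the same for the moment, N m; "finger_gap": opening from 0.0 (shut) to 1.0 (fully open); "gripper_force": force on a finger pad.
Only numpy, scipy, OpenCV 4.12 (cv2) and the standard library are available. Lean on these libraries where they do the work, as an engineer would, in place of code of your own. Each camera call takes 0.05 s, during which the arm holds its last target. There are 200 camera calls.

### The job

Take the blue flywheel with the brass plug out of the wooden parking rack and lay its shaft on the four rollers of the balancing stand; let go so that it turns freely and comes to rest with its heavy, brass-plug side straight down. Set it down rather than drop it, and leave the black pulley in the rack.

Things in the scene. Friction and masses are not known exactly. Their poses are not given: they have to be found in the camera images.
- flywheel: Blue disc, 90 mm across, 22 mm thick, on a shaft 156 mm long, 12 mm round (18 mm collars to 17 mm from the middle, last 18 mm of each end square). A brass plug 30 mm off the shaft makes one side heavy; 0.35 kg. Grip it across its flat faces at the top. Origin: shaft axis, mid-disc; x along the shaft, -z to the plug (z up = heavy side down). On the rollers it turns and is at rest within 3 s.
- belt_pulley: Black pulley with a grooved rim, which stays in the rack: 90 mm in diameter, 22 mm thick, on a shaft like the flywheel's. Origin on the shaft axis in the middle; x along the shaft.
- roller_stand: Fixed grey base, 150 x 110 x 10 mm, with two aluminium brackets, each with two free steel rollers with orange middles, 28 mm across, centred at x = -38 and 38, y = -16 and 16, z = 58 mm. Origin: centre of the underside; z up, x = direction of the laid shaft (either way round). The shaft beds with its axis at y = 0, z = 70 mm, disc midway between the brackets, about 10 mm of play along x.
- parking_rack: Fixed wooden rack, base 170 x 222 x 8 mm. Origin: centre of the underside; z up. Two shafts park along its x at y = -58 and 58 mm, either part in either place, their axes 64 mm above the bench. The square ends (x = -69 and 69 mm) rest flat on posts between low ears 66 mm high, so the parts cannot turn; lift straight up.
Mind the look-alikes: they are no part of the job. Leave any green or purple look-alike of the roller_stand alone.

How it is judged:
By the outcome, as a careful person would: the job done as asked, in the order asked, and still so for the second after the job is handed in, with the robot touching nothing.
It also fails if it takes over 45 s, if anything falls off the work surface, if the arm or the gripper's body presses on something with over 40 N, if the wrist force passes 120 N, or if a joint passes its speed limit or range.

## Working session

There is one attempt and no reset: what is moved stays moved. The work goes in short steps, each a Python script; the robot and the scene stay as the last script left them, time stands still between calls to the robot, and variables do not carry over. Pictures are saved under pics/ and viewed, at most 10 in all, crops included, and the job is handed in when it is done.

```bash
mkdir -p pics; cat > h.py <<'E'
import numpy as np, cv2
from bench import env, kinematics, monitor, eyes, job
from scipy.spatial.transform import Rotation as R
def snap(n,fn=None):
    d=eyes.grab_frame(n)
    if fn: cv2.imwrite('pics/'+fn,d['frame'][:,:,::-1])
    return d
def ray(d,u,v):
    T=np.linalg.inv(d['view']); r=T[:3,:3]@np.linalg.solve(d['mtx'],[u,v,1]); return T[:3,3],r
def onz(d,u,v,z):
    o,r=ray(d,u,v); return o+r*(z-o[2])/r[2]
def proj(d,p):
    c=d['view'][:3,:3]@p+d['view'][:3,3]; q=d['mtx']@c; return q[:2]/q[2]
def down(yaw): # tool z down, tool y axis at angle yaw from world y
    return (R.from_euler('z',yaw)*R.from_euler('x',np.pi)).as_quat()
E
python3 - <<'E'
from h import *
a=snap('top','t1.png'); b=snap('scene','s1.png')
for d in(a,b): print(d['mtx'].round(1).tolist(),d['view'].round(3).tolist())
s=monitor.sense(); print(s['clock'],s['ee_rot'],env.hold_point_z)
E
```

```text
[[495.9, 0.0, 323.4], [0.0, 495.9, 197.3], [0.0, 0.0, 1.0]] [[-0.027, -1.0, -0.009, 0.072], [-0.985, 0.028, -0.171, 0.445], [0.171, 0.004, -0.985, 1.364], [0.0, 0.0, 0.0, 1.0]]
[[435.0, 0.0, 316.6], [0.0, 435.0, 204.9], [0.0, 0.0, 1.0]] [[0.632, -0.775, -0.003, -0.243], [-0.68, -0.554, -0.481, 0.333], [0.371, 0.306, -0.877, 1.073], [0.0, 0.0, 0.0, 1.0]]
0.1 [ 1.91219977e-01  9.81547031e-01 -5.33225956e-04 -2.47491008e-04] 0.0187
```

View pics/t1.png

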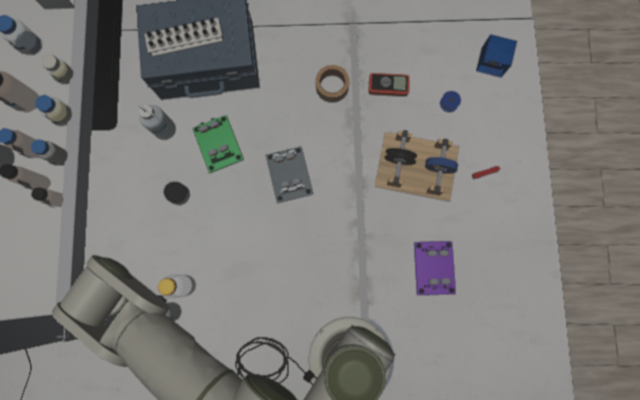

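View pics/s1.png

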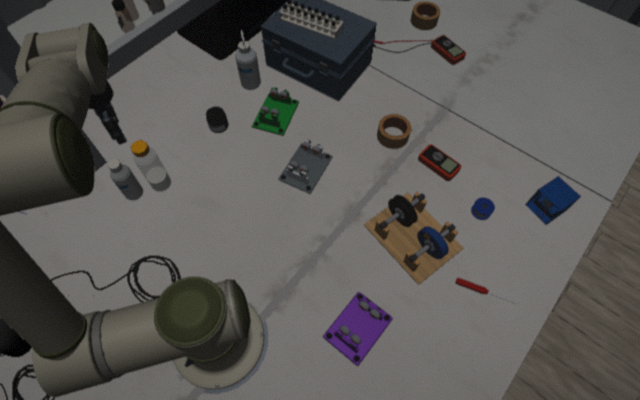

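The top view shows the rack at about (418,166) px with the flywheel on its right at (442,165) and the pulley at (400,156). The grey stand is at (289,174), and the green and purple ones are decoys.

```bash
cat >> h.py <<'E'
def rect(d,mask,z,near):
    mask=cv2.morphologyEx(mask,cv2.MORPH_CLOSE,np.ones((5,5),np.uint8))
    cs,_=cv2.findContours(mask,cv2.RETR_EXTERNAL,cv2.CHAIN_APPROX_NONE)
    c=max([c for c in cs if cv2.pointPolygonTest(cv2.convexHull(c),near,False)>=0],key=cv2.contourArea)
    P=np.array([onz(d,*p,z)[:2] for p in c[:,0,:].astype(float)])*1000
    (cx,cy),(w,h),a=cv2.minAreaRect(P.astype(np.float32))
    return (cx,cy),(w,h),a,c
E
python3 - <<'E'
from h import *
a=snap('top'); f=a['frame']; hsv=cv2.cvtColor(f,cv2.COLOR_RGB2HSV)
print(hsv[185,285],hsv[170,300],hsv[170,420],hsv[165,442],hsv[200,330],hsv[175,290])
wood=cv2.inRange(hsv,(8,60,60),(25,255,255))
print(rect(a,wood,.008,(418,166))[:3])
print(hsv[174,262:316].tolist())
gr=cv2.inRange(hsv,(0,0,0),(179,255,115))
print(rect(a,gr,.010,(289,174))[:3])
bl=cv2.inRange(hsv,(100,120,20),(125,255,255))
r=rect(a,bl,.1,(442,165)); print(r[:3],cv2.boundingRect(r[3]))
E
```

```text
[  0   0 101] [95 16 97] [ 17  79 126] [113 101  71] [ 30   3 149] [103  18  97]
((543.2572021484375, -216.5524139404297), (217.55752563476562, 175.89657592773438), 76.77896118164062)
[[20, 5, 146], [20, 5, 147], [15, 3, 148], [30, 3, 147], [30, 3, 147], [20, 5, 149], [30, 3, 146], [60, 2, 133], [98, 9, 109], [103, 19, 95], [95, 16, 94], [99, 19, 95], [94, 19, 96], [99, 19, 95], [99, 19, 95], [100, 16, 94], [99, 19, 95], [99, 19, 95], [90, 16, 95], [99, 18, 97], [99, 19, 96], [100, 16, 96], [103, 18, 97], [95, 16, 97], [99, 18, 98], [98, 21, 98], [99, 18, 97], [95, 16, 96], [99, 18, 97], [100, 16, 96], [99, 18, 97], [94, 18, 97], [99, 18, 97], [95, 16, 96], [100, 16, 96], [103, 18, 98], [99, 18, 98], [99, 18, 97], [103, 18, 98], [99, 18, 98], [95, 16, 97], [100, 16, 97], [100, 16, 98], [95, 16, 97], [98, 21, 98], [100, 15, 99], [100, 7, 115], [30, 2, 138], [20, 5, 150], [15, 3, 150], [30, 3, 149], [30, 3, 149], [20, 5, 149], [30, 3, 149]]
((482.137939453125, 23.15771484375), (1868.3045654296875, 1179.3856201171875), 88.13389587402344)Traceback (most recent call last):
  File "<stdin>", line 10, in <module>
  File "h.py", line 19, in rect
    c=max([c for c in cs if cv2.pointPolygonTest(cv2.convexHull(c),near,False)>=0],key=cv2.contourArea)
ValueError: max() iterable argument is empty
```

```bash
python3 - <<'E'
from h import *
a=snap('top'); st=onz(a,289,174,.01); print('stand',st)
for y in (84,-96):
    print(y,kinematics.ik([.543,-.217,.33],down(np.radians(y))),kinematics.ik([*st[:2],.33],down(np.radians(y))))
y=np.radians(84)
import math
best=min((84,-96),key=lambda y:abs(kinematics.ik([.543,-.217,.33],down(np.radians(y)))[5]))
q=down(np.radians(best))
env.reach([st[0]-.04,st[1],.33],q); w=snap('wrist','w1.png'); print(w['view'].round(3).tolist(), monitor.sense()['clock'])
np.savez('w1.npz',**w)
env.reach([.503,-.217,.33],q); w=snap('wrist','w2.png'); print(w['view'].round(3).tolist(),w['mtx'][0],monitor.sense()['clock'])
np.savez('w2.npz',**w)
E
```

```text
stand [0.52365918 0.15788768 0.01      ]
84 [-0.58041075  0.40791729  1.11238596  0.          1.6212894  -0.47569099] [ 7.85681503e-02  3.16026161e-01  1.24010039e+00 -4.44089210e-16
  1.58546611e+00  1.83287905e-01]
-96 [-5.80410746e-01  4.07917291e-01  1.11238596e+00 -4.44089210e-16
  1.62128940e+00  2.66590166e+00] None
[[0.995, -0.103, 0.001, -0.464], [-0.098, -0.948, 0.304, 0.128], [-0.031, -0.302, -0.953, 0.537], [0.0, 0.0, 0.0, 1.0]] 1.8917
[[0.995, -0.103, 0.001, -0.523], [-0.099, -0.948, 0.304, -0.225], [-0.03, -0.303, -0.953, 0.424], [0.0, 0.0, 0.0, 1.0]] [340.13909283   0.         317.42732475] 3.3417
```

View pics/w1.png

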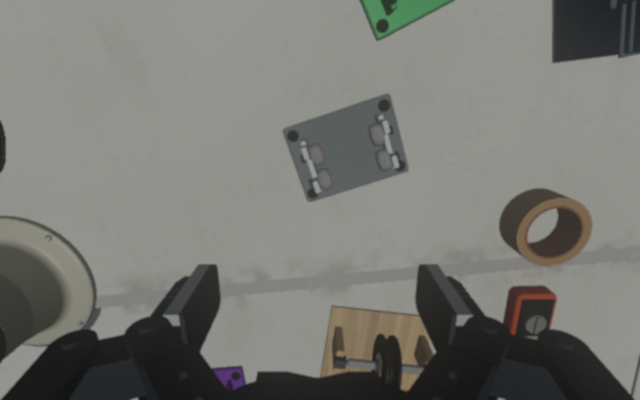

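View pics/w2.png

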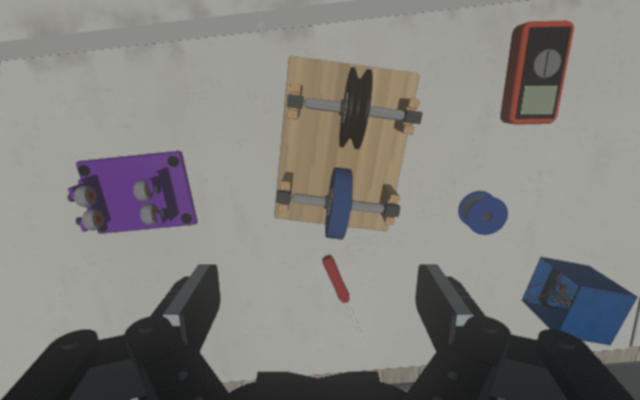

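w1 shows the grey stand with base corners about (284,130), (387,95), (408,169), (309,201). w2 shows the rack, with the flywheel disc about (340,203) and its shaft ends at (283,199) and (392,210).

```bash
cat > m.py <<'E'
from h import *
def load(n): return dict(np.load(n))
def maskrect(w,m,z,near): 
    r=rect(w,m,z,near); return r
w1=load('w1.npz'); w2=load('w2.npz')
h1=cv2.cvtColor(w1['frame'],cv2.COLOR_RGB2HSV); h2=cv2.cvtColor(w2['frame'],cv2.COLOR_RGB2HSV)
print(h1[150,350],h1[170,240],h2[130,320],h2[215,340],h2[178,345])
roi=np.zeros((400,640),np.uint8); roi[80:215,265:425]=255
g=cv2.inRange(w1['frame'],(0,0,0),(115,115,115))&roi
r=rect(w1,g,.01,(350,150)); print('stand',r[:3])
roi[:]=0; roi[40:240,260:435]=255
wd=cv2.inRange(h2,(8,60,60),(25,255,255))&roi
wd=cv2.morphologyEx(wd,cv2.MORPH_CLOSE,np.ones((25,25),np.uint8))
wd=cv2.morphologyEx(wd,cv2.MORPH_OPEN,np.ones((45,45),np.uint8))
r=rect(w2,wd,.008,(350,150)); print('rack',r[:3])
C=np.array([onz(w2,*p,.008)[:2]*1000 for p in((290,57),(420,73),(387,230),(276,217))]); print('rack corners',C.round(1).tolist(),C.mean(0))
C=np.array([onz(w1,*p,.01)[:2]*1000 for p in((284,130),(387,95),(408,169),(309,201))]); print('stand corners',C.round(1).tolist(),C.mean(0))
for p in((283,199),(392,210)): print('shaft end',onz(w2,*p,.067)*1000)
bl=cv2.inRange(h2,(100,90,20),(125,255,255)); roi[:]=0; roi[160:245,315:365]=255; bl&=roi
c=max(cv2.findContours(bl,0,1)[0],key=cv2.contourArea); print(cv2.boundingRect(c),cv2.minAreaRect(c))
cr=np.hstack([cv2.resize(w1['frame'][85:210,275:420],None,fx=2.7,fy=2.7,interpolation=2),cv2.resize(w2['frame'][157:245,270:405],(391,337),interpolation=2)])
cv2.imwrite('pics/c1.png',cr[:,:,::-1])
E
python3 m.py
```

```text
[90 11 94] [ 30  10 146] [ 18  79 149] [110 106 103] [111  98  94]
stand ((522.2772216796875, 158.44610595703125), (148.71109008789062, 109.00916290283203), 12.409326553344727)
rack ((536.342041015625, -213.54356384277344), (217.69386291503906, 170.34219360351562), 82.11724853515625)
rack corners [[481.2, -92.0], [644.3, -127.9], [593.4, -340.5], [433.5, -303.4]] [ 538.09551478 -215.96578963]
stand corners [[441.6, 193.7], [580.5, 224.2], [605.4, 123.4], [463.9, 91.3]] [522.85376177 158.13374541]
shaft end [ 455.34870824 -259.65505332   67.        ]
shaft end [ 590.2525374  -288.30434957   67.        ]
(328, 173, 24, 64) ((340.57977294921875, 205.03884887695312), (18.144317626953125, 62.58854675292969), 7.523820877075195)Traceback (most recent call last):
  File "m.py", line 21, in <module>
    cr=np.hstack([cv2.resize(w1['frame'][85:210,275:420],None,fx=2.7,fy=2.7,interpolation=2),cv2.resize(w2['frame'][157:245,270:405],(391,337),interpolation=2)])
    return _nx.concatenate(arrs, 1, dtype=dtype, casting=casting)
           ~~~~~~~~~~~~~~~^^^^^^^^^^^^^^^^^^^^^^^^^^^^^^^^^^^^^^^
ValueError: all the input array dimensions except for the concatenation axis must match exactly, but along dimension 0, the array at index 0 has size 338 and the array at index 1 has size 337
```

```bash
python3 - <<'E'
from h import *
q=down(np.radians(90-12.4))
env.reach([.5245,-.273,.20],q); w=snap('wrist'); np.savez('w3.npz',**w)
a=np.radians(-12.4); u=np.array([np.cos(a),np.sin(a),0]); v=np.array([-u[1],u[0],0]); z=np.array([0,0,1.]); c=np.array([.5245,-.273,.064])
f=w['frame'].copy()
P=[c+.069*u+.006*z,c-.069*u+.006*z]+[c+s*.011*u+.045*(np.cos(t)*v+np.sin(t)*z) for s in(-1,1) for t in np.radians([0,45,90,135,180])]
for p in P:
    uv=proj(w,p); print(uv.round(0)); cv2.drawMarker(f,tuple(int(i) for i in uv),(255,0,0),cv2.MARKER_CROSS,7,1)
cv2.imwrite('pics/w3.png',f[:,:,::-1]); print(monitor.sense()['clock'],monitor.sense()['position'])
E
```

```text
[399. 191.]
[235. 191.]
[304. 136.]
[302. 159.]
[302. 206.]
[303. 238.]
[305. 237.]
[331. 136.]
[332. 159.]
[332. 206.]
[331. 238.]
[329. 237.]
4.0167 [ 0.52534152 -0.2726649   0.20237379]
```

View pics/w3.png

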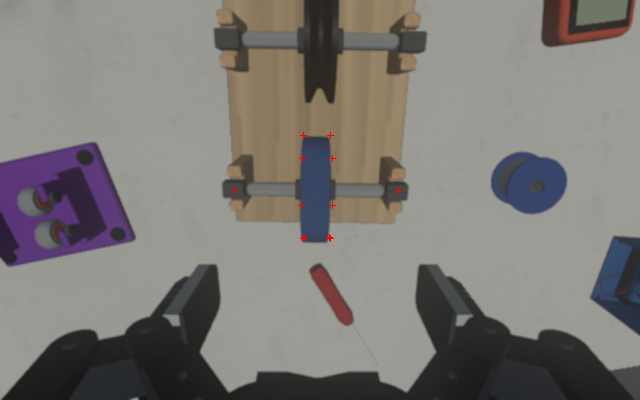

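The predicted points sit on the flywheel to within about 1–2 px: disc around (316,190), shaft ends (234,190) and (397,190). Next I grasp and lift.

```bash
python3 - <<'E'
from h import *
env.movel([.5242,-.2735,.080],velocity=.12); 
env.close_gripper(60); s=monitor.sense(); print(s['position'],s['finger_gap'],s['gripper_force'],s['contact_force'])
env.movel([s['position'][0],s['position'][1],.22],velocity=.1)
s=monitor.sense(); print(s['clock'],s['position'],s['finger_gap'],s['gripper_force'],s['contact_force'])
q=down(np.radians(90+12.4))
print(kinematics.ik([.5225,.1583,.22],q))
env.reach([.5225,.1583,.20],q); env.hold(.2)
s=monitor.sense(); w=snap('wrist','w4.png'); np.savez('w4.npz',**w); print(s['clock'],s['position'],s['finger_gap'],s['contact_force'])
E
```

```text
[ 0.5242908  -0.27357962  0.08024853] 0.24855206895553783 59.607208371162415 [-0.23525476  0.17542936  2.90332034]
7.3167 [ 0.5241153  -0.2734351   0.21935318] 0.2460376809432031 58.734344244003296 [ 0.37771161 -0.19140132 -3.1271145 ]
[ 0.07950939  0.36759604  1.45173106  0.          1.32226555 -0.13691144]
9.1083 [0.52276942 0.15760942 0.19997187] 0.24691092276887763 [-0.4992875   0.22565781 -3.43740389]
```

View pics/w4.png

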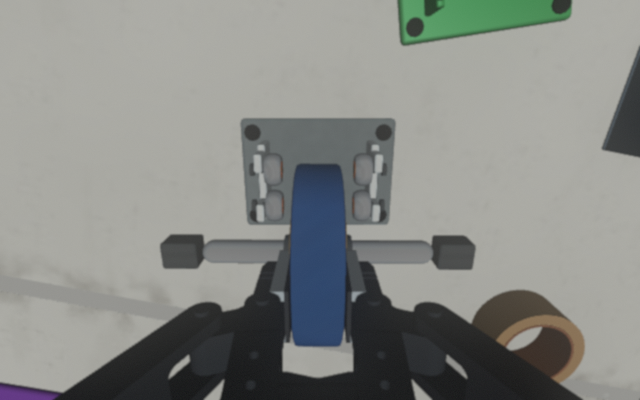

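The flywheel is held level and parallel to the stand. Rollers appear at about (274,169), (274,205), (363,169), (362,205); I check these against the projected model, then lower under guard.

```bash
python3 - <<'E'
from h import *
w=dict(np.load('w4.npz')); a=np.radians(12.4); u=np.array([np.cos(a),np.sin(a),0]); v=np.array([-u[1],u[0],0]); c=np.array([.5225,.1583,0])
for x,y in((-38,16),(-38,-16),(38,16),(38,-16)): print('roller',proj(w,c+x/1e3*u+y/1e3*v+[0,0,.068]).round(1))
for x,y in((-75,55),(75,55),(75,-55),(-75,-55)): print('base',proj(w,c+x/1e3*u+y/1e3*v+[0,0,.01]).round(1))
env.movel([.5225,.1583,.102],velocity=.1); env.hold(.2)
s=monitor.sense(); print(s['clock'],s['position'],s['contact_force'])
w=snap('wrist'); np.savez('w5.npz',**w); b=snap('scene')
x,y=proj(b,np.array([.5225,.1583,.07])).astype(int)
s1=cv2.resize(b['frame'][max(y-45,0):y+45,x-60:x+60],(480,360),interpolation=2)
s2=cv2.resize(w['frame'][120:340,120:520],(480,264))
cv2.imwrite('pics/c5.png',np.vstack([s1[:330],s2])[:,:,::-1])
E
```

```text
roller [271.7 170.9]
roller [273.2 207.7]
roller [363.9 170.8]
roller [362.4 207.6]
base [238.8 117.4]
base [396.5 117.3]
base [389.2 225. ]
base [246.3 225.2]
10.4917 [0.52268631 0.15831448 0.10242164] [-0.61276623  1.06947544 -3.35459462]
```

View pics/c5.png

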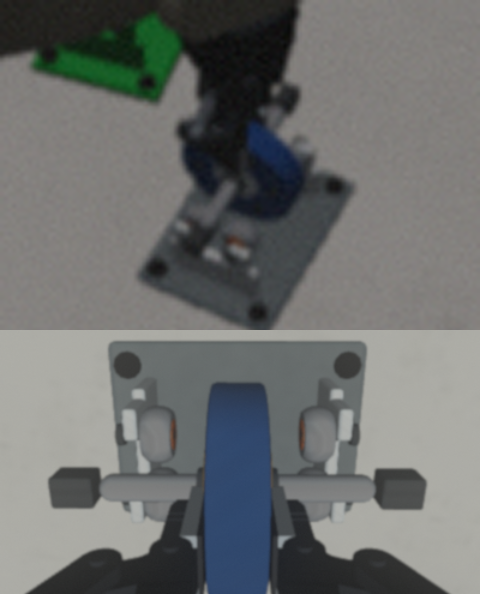

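The shaft hangs directly over the roller pairs and the disc is midway between the brackets (crop: rollers at (157,433) and (318,433), disc at 238). Next I lower under guard.

```bash
python3 - <<'E'
from h import *
env.movel([.5225,.1583,.092],velocity=.05)
hit=env.movel([.5225,.1583,.0825],velocity=.015,guard=4)
s=monitor.sense(); print(hit,s['clock'],s['position'],s['contact_force'])
np.savez('w6.npz',**snap('wrist','w6.png'))
E
```

```text
True 11.375 [0.52274302 0.15761554 0.08642776] [ 2.45142161 -3.58546231  0.64165546]
```

```bash
python3 - <<'E'
from h import *
p=monitor.sense()['position']; v=np.array([-.215,.977,0])
env.movel(p-v*.0006,velocity=.01); print(monitor.sense()['position'],monitor.sense()['contact_force'])
p=monitor.sense()['position']; print(env.movel(p-[0,0,.001],velocity=.01,guard=3)); s=monitor.sense(); print(s['position'],s['contact_force'])
env.release(); p=monitor.sense()['position']; env.hold(.3)
env.movel([p[0],p[1],.20],velocity=.08)
env.movel([p[0]-.02,p[1]-.06,.26],velocity=.15); env.hold(2.5)
s=monitor.sense(); print(s['clock'],s['contact_force'],s['finger_gap'])
w=snap('wrist','w7.png'); np.savez('w7.npz',**w); b=snap('scene'); t=snap('top')
cr=[cv2.resize(w['frame'][60:360,160:480],(480,450))]
for d in(b,t):
    x,y=proj(d,np.array([.5225,.1583,.07])).astype(int); cr.append(cv2.resize(d['frame'][y-45:y+45,x-60:x+60],(300,225),interpolation=2))
cv2.imwrite('pics/c7.png',np.hstack([cr[0],np.vstack(cr[1:])])[:,:,::-1])
E
```

```text
[0.5226316  0.15717856 0.08620646] [-0.44040976 -0.56286925 -2.69424489]
True
[0.52267956 0.15708907 0.08570754] [-1.15241158 -0.5709889   4.85657874]
17.675 [1.43791021 0.14612384 0.46355913] 0.9996187562226205
```

View pics/c7.png

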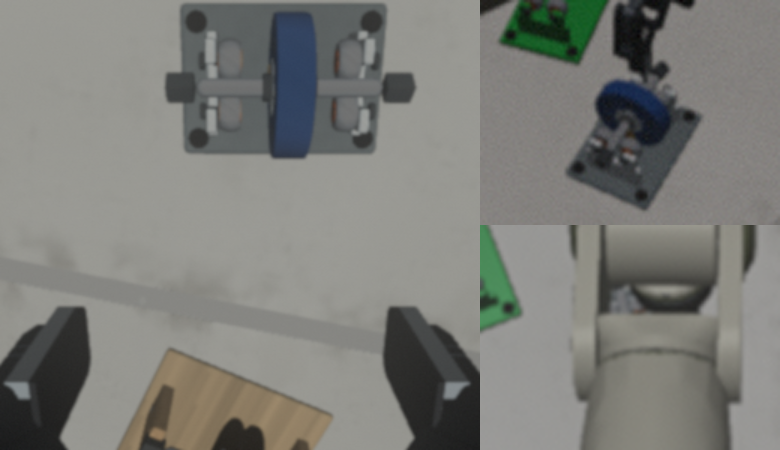

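The shaft is bedded on all four rollers with the disc midway. The plug isn't visible here, so I check by brass colour in the scene view and, if reachable, in a tilted wrist view of the face.

```bash
python3 - <<'E'
from h import *
a=np.radians(12.4); u=np.array([np.cos(a),np.sin(a),0]); v=np.array([-u[1],u[0],0]); z=np.array([0,0,1.]); c=np.array([.5225,.1583,.07])
b=snap('scene'); h=cv2.cvtColor(b['frame'],cv2.COLOR_RGB2HSV)
for t in range(0,360,30):
    p=proj(b,c-.011*u+.03*(np.sin(np.radians(t))*v+np.cos(np.radians(t))*z)); x,y=p.round().astype(int); print(t,p.round(1),h[y,x],b['frame'][y,x])
# tool->camera from w7
w=dict(np.load('w7.npz')); s=monitor.sense()
Rt=R.from_quat(s['ee_rot']).as_matrix(); T=np.linalg.inv(w['view'])
Rc=Rt.T@T[:3,:3]; tc=Rt.T@(T[:3,3]-s['position']); print('tc',tc.round(3)); np.savez('tc.npz',Rc=Rc,tc=tc)
for side in(-1,1):
  for el in(25,35,45,55):
    for az in (0,25,-25,50,-50):
     for dist in(.25,.32):
      for roll in range(0,360,30):
        e,f=np.radians(el),np.radians(az)
        g=-side*(np.cos(f)*u+np.sin(f)*v)*np.cos(e)-z*np.sin(e)
        xr=np.cross(g,z); xr/=np.linalg.norm(xr); yd=np.cross(g,xr)
        C=np.stack([xr,yd,g],1)@R.from_euler('z',roll,degrees=True).as_matrix()
        Rn=C@Rc.T; pos=c-g*dist-Rn@tc
        if pos[2]<.15 or np.linalg.norm(pos-c)<.14: continue
        j=kinematics.ik(pos,R.from_matrix(Rn).as_quat())
        if j is not None and np.abs(j-s['joints']).max()<2.2: print(side,el,az,dist,roll,pos.round(2),j.round(2),'toolz',Rn[:,2].round(2))
E
```

```text
0 [302.3 151.9] [108 102  30] [18 23 30]
30 [297.7 150.8] [111 110  37] [21 26 37]
60 [294.4 151.6] [120  66  35] [26 26 35]
90 [293.5 154.2] [108 124  35] [18 25 35]
120 [294.9 157.7] [109  94  30] [19 23 30]
150 [298.4 161.2] [115  52  59] [47 49 59]
180 [303.  163.9] [21 74 55] [55 50 39]
210 [307.5 165.1] [109  92  39] [25 30 39]
240 [310.8 164.4] [105  53  29] [23 26 29]
270 [312.  161.9] [111 131  33] [16 21 33]
300 [310.6 158.4] [107  58  31] [24 27 31]
330 [307.1 154.7] [111 102  35] [21 25 35]
tc [ 0.078 -0.001 -0.143]
-1 25 50 0.32 120 [0.43 0.05 0.15] [-0.75  0.17  2.35  1.25  1.09  1.09] toolz [ 0.6   0.59 -0.54]
-1 25 50 0.32 150 [0.45 0.05 0.16] [-0.67  0.15  2.21  1.05  1.09  1.86] toolz [ 0.48  0.6  -0.64]
-1 25 -50 0.32 120 [0.43 0.26 0.15] [ 0.75  0.58  1.67 -1.03  1.33 -0.55] toolz [ 0.47 -0.7  -0.54]
-1 25 -50 0.32 150 [0.43 0.25 0.16] [ 0.7   0.45  1.76 -0.99  1.16 -0.12] toolz [ 0.5  -0.58 -0.64]
-1 25 -50 0.32 180 [0.42 0.24 0.17] [ 0.66  0.33  1.91 -1.04  0.97  0.4 ] toolz [ 0.58 -0.45 -0.68]
-1 35 0 0.32 150 [0.41 0.15 0.18] [ 0.15 -0.1   2.28 -0.4   0.28 -1.
[... 16740 characters left out ...]
.48 -0.61]
1 55 -50 0.32 30 [0.6  0.08 0.19] [-0.26  0.92  0.86  0.53  2.09 -0.51] toolz [-0.51  0.59 -0.63]
1 55 -50 0.32 60 [0.59 0.07 0.19] [-0.29  0.78  1.07  0.54  1.9  -0.06] toolz [-0.37  0.62 -0.69]
1 55 -50 0.32 90 [0.58 0.08 0.2 ] [-0.29  0.65  1.22  0.51  1.73  0.43] toolz [-0.25  0.58 -0.78]
1 55 -50 0.32 120 [0.57 0.09 0.21] [-0.24  0.55  1.29  0.43  1.61  0.97] toolz [-0.17  0.47 -0.87]
1 55 -50 0.32 150 [0.57 0.1  0.22] [-0.16  0.53  1.26  0.3   1.58  1.56] toolz [-0.17  0.32 -0.93]
1 55 -50 0.32 300 [0.62 0.12 0.19] [-0.06  1.11  0.42  0.23  2.39 -2.01] toolz [-0.69  0.2  -0.69]
1 55 -50 0.32 330 [0.62 0.1  0.19] [-0.13  1.12  0.47  0.37  2.38 -1.46] toolz [-0.7   0.34 -0.63]
```

In the scene view only the straight-down position (303,164) shows brass (hue 21); the rest of the ring is blue. I'll take a quick centroid of the brass patch over two frames 0.5 s apart and hand in if it is steady.

```bash
python3 - <<'E'
from h import *
a=np.radians(12.4); u=np.array([np.cos(a),np.sin(a),0]); v=np.array([-u[1],u[0],0]); c=np.array([.5225,.1583,.07])
ok=[]
for i in range(2):
    b=snap('scene'); h=cv2.cvtColor(b['frame'],cv2.COLOR_RGB2HSV)
    m=cv2.inRange(h,(14,60,30),(32,255,255)); ys,xs=np.nonzero(m[145:172,288:318])
    o,r=ray(b,xs.mean()+288,ys.mean()+145); p=o+r*((c-.011*u-o)@u)/(r@u)-c
    ang=np.degrees(np.arctan2(p@v,-p[2])); print(len(xs),xs.mean()+288,ys.mean()+145,p@v*1e3,p[2]*1e3,'deg off down',ang); ok.append(abs(ang)<15)
    env.hold(.5)
s=monitor.sense(); print(s['clock'])
if all(ok): print(job.hand_in())
E
```

```text
4 303.5 163.5 -1.8336180125962274 -26.602538689898648 deg off down -3.9429572727857876
4 303.5 163.5 -1.8336180125962274 -26.602538689898648 deg off down -3.9429572727857876
18.975
the job is handed in; nothing more can be done
None
```

The flywheel is resting on all four rollers of the grey stand, steady with its brass plug down (about 4° off by a coarse 4-pixel measurement), the pulley was left in the rack, and the job was handed in at 19 s.

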